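# Hook the caddy into the spare slot of the remote organiser

### The arm

A 6-joint arm with a two-finger parallel gripper is mounted at the origin on the work surface. World frame = base frame: x ahead of the robot, y to its left, z up, the work surface at z = 0. Lengths are in mm, angles in rad, forces in N, time in s.
With the tool pointing down it reaches from about 325 to 1000 mm from the base axis. Payload 5.1 kg.
Tool frame: the origin (TCP) lies at the very end of the fingers, on their centre line; the grasp point (between the pads) lies 19 mm behind it; z points along the fingers, y is the direction in which the jaws open and shut (so a half turn about z gives the same grasp; the last joint's range is limited). The gripper opens to 85 mm and grips with 20 to 120 N. Pads are 22 mm wide; open, the fingers measure 114 mm over their backs; the gripper's body (76 mm by 85 mm) begins 54 mm behind the grasp point. The pads swing forward as they close: fully open they stand 13 mm farther back than shut.
Start: joints at [1.236, 0.124, 1.65, -0, 1.367, -0.083], TCP at [161.968, 629.485, 231.322] pointing down, gripper open.
Joint ranges: [-2.61, 2.61], [-1.02, 2.33], [0.03, 2.71], [-1.35, 4.49], [0.32, 2.68], [-2.91, 2.91]. Speed limits (rad/s): [2.57, 2.57, 3.14, 3.14, 3.14, 3.14].

### API

Orientations are given as a unit quaternion [w, x, y, z].
In Python, from station import env gives the robot as it stands. The module is installed in compiled form; this text tells all that it offers.
- The arm moves only by the shell command python3 -m creep 'ROWS' [OPENING] [FORCE]. ROWS is JSON, a list of rows, each a list of 4 numbers: the shift along the tool's x, y, z in m, then the turn about the tool's z in units of 5 degrees (1.0 is 5 degrees). A call has 1 to 5 rows; each row is the pose to reach, as a shift and turn from the pose commanded when the call began, along the tool's axes at that moment; what a row does not reach only later rows make up. A row lasts 1/8 s, in which the tool goes at most 62.5 mm and 10.7 degrees, less where a joint would pass 70% of its speed; a pose out of reach is approached as far as the arm can. A call with a gripper value outside its range is refused whole. OPENING is the closure, from 0 (fully open) to 1 (shut), set as the call begins (- or left out, the last holds). The fingers move at their own pace and stop on an object; FORCE is the grip in N (left out, the last holds). Time passes only in rows, so rows that repeat a pose let the fingers close. It gives the time, the measured TCP pose, the force and the opening at its end, in the units of the state.
- env.observe(): the state, without advancing time (a new reading comes with each control period).
- env.capture(name): name is "scene" or "top"; returns a dict with "pixels" (400x640x3 uint8, red, green, blue), "vfov" (degrees; the focal length in pixels is half the picture's height over the tangent of half this angle, whatever the lens; pixels are square), "cx", "cy" (the principal point, pixels), "rvec" (rotation vector, rad) and "tvec" (3), from world to camera coordinates, as OpenCV has them. Camera axes: x right, y down, z forward; pixel columns grow to the right and rows downward; lengths in mm; the calibration is good to about 2 mm. A picture is of the moment at which its call begins. There is no depth.
- env.hand_in(): hands the job in, once; it reports no verdict.
The state is a dict: "clock": time; "joint_pos": joint angles; "dq": joint speeds; "effort": joint torques, N m; "eef_pos": TCP position; "ee_rot": TCP orientation; "contact_force": force on the tool from outside, world axes, zero at the start; "ft_torque": the same for the moment, N m; "width": finger opening in mm.
Only numpy, scipy, OpenCV 4.12 (cv2) and the standard library are available. Lean on these libraries where they do the work, as an engineer would, in place of code of your own. Each camera call takes 0.05 s, during which the arm holds its last target.

### The job

Pick up the steel hook-on caddy by its orange tab and hang it in the organiser's free slot, with its bent lip over the front slat and its cup inside the slot, centred between the slot's sides. Press it down against the sprung brass rail until it sits fully home, firmly but without forcing it, then let go and leave it hanging upright. Leave the remotes, the tin and the torch where they are.

Things in the scene. Friction and masses are not known exactly. Their poses are not given: they have to be found in the camera images.
- organiser: Fixed walnut remote organiser, 70 (x) x 144 (y) x 88 mm high. Origin: centre of its underside; z up, +y along the row of slots, front faces its own -x. Three slots centred at y = -46, 0, +46 mm, each 40 mm wide in y, open from x = -27 to +29 mm, floor 8 mm up; dividers 6 mm thick, 88 mm high. The front wall is topped by a slat: see front.
- front (a point): Point of the organiser at x = -31 mm, y = 0, 50 mm up, in the mid-plane of the front slat, the rim to hook onto: 8 mm thick, upright, along all three slots. The slat is height-adjustable: its top edge is 95 to 125 mm above the cabinet top, different each time and not measured by any reading: find it by feel. A push of more than about 20 N cracks it; 13 N is plenty.
- rail (a joint): Sprung brass bar, 10 mm thick, along the slat's outer face, axis 8 mm below the slat's top. 0 = free (9 mm proud of the slat), grows as pressed back (m; 0.6 N + 0.6 N/mm). The caddy's lip, cup against slat, meets it 15 mm before home and wedges it back to about 5 mm when home (over 4.4 mm needed). Friction holds the caddy part-way: pushing down takes about 2 growing to 5 to 9 N, then a hard stop.
- pad_centre (a point): Centre of the top of a green felt pad (50 x 34 x 2 mm, fixed) on the floor of the free slot; marks which of the three slots is free, at that slot's middle in y. The other two slots hold remotes that rise to 158 mm above the cabinet top.
- caddy_grip (a point): Centre of the caddy's orange tab, 10 (x) x 26 (y) x 34 mm (z), to be pinched across x; caddy's axes, z up. The loose steel caddy (0.10 to 0.17 kg) stands on the cabinet top, this point 81 mm up. The tab stands on a ledge 4 mm thick, 16 mm in x, 30 in y: top 17 mm, underside 21 mm below this point; keep fingertips above it. Home: this point 21 mm above the slat's top, over its mid-plane.
- caddy_cup (a point): Centre of the caddy's open cup, 40 (x) x 30 (y) x 60 mm high, 24 mm to +x of the tab's centre; caddy's axes. From the ledge's -x end the bent lip, 3 mm thick, 30 mm wide, goes 26 mm down, splayed out 20 degrees; the slat enters between lip and cup: gap 9 mm at the ledge, 18 mm at its tip. Hung, the cup's -x wall lies on the slat's inner face, +x as the organiser's.
- remote_a_centre (a point): Centre of a black remote, 46 x 24 x 150 mm, standing loose in a slot of the organiser; leave it alone.
- remote_b_centre (a point): Centre of the other, identical black remote; leave it alone.
- tin_centre (a point): Centre of a closed white screw-top tin, 60 mm diameter, 75 mm high, standing; leave it alone.
- torch_centre (a point): Centre of a yellow torch, 150 mm long along its x, 46 mm thick, lying; leave it alone.
Not all that is in view belongs to the job. There is more than one size of the part that bears caddy_grip; the job needs the smaller. Of the things that look like the organiser, take the one that is farthest to the robot's right at the start.

How it is judged (in metres and radians):
At the end, for the whole second after the job is handed in: The released caddy hangs in the free slot, lip over the front slat, cup inside, upright within 0.1 rad, square within 0.12 rad, sideways within 4.5 mm of the slot's middle, pushed home so that the sprung rail is pressed back more than 4.4 mm (value of joint rail above 0.0044 m and angle between caddy_grip's own z axis and vertical below 0.1 rad and angle between the x axis of caddy_grip and the x axis of organiser, either way round below 0.12 rad and y of caddy_grip in the frame of pad_centre between -0.0045 and 0.0045 m and x of caddy_grip in the frame of organiser between -0.037 and -0.025 m and x of caddy_cup in the frame of organiser above -0.015 m and height (world z) of caddy_grip above 0.11 m); the robot touches nothing.
It fails at once if the caddy is forced against the organiser too hard (total contact force over 34 N, reached by a downward push of about 20 N) (contact force between caddy and organiser above 34 N).
It fails at once if a remote, the tin or the torch is shifted more than 15 mm (distance of any of remote_a_centre, remote_b_centre, tin_centre, torch_centre from where it was at the start of the episode above 0.015 m).
It also fails if it takes over 45 s, if anything falls off the work surface, if the arm or the gripper's body presses on something with over 40 N, if the wrist force passes 120 N, or if a joint passes its speed limit or range.

## Working session

There is one attempt and no reset: what is moved stays moved. The work goes in short steps, Python scripts to look and compute and a shell command to move; the robot and the scene stay as the last step left them, time stands still between calls to the robot, and variables do not carry over. Pictures are saved under pics/ and viewed, and the job is handed in when it is done.

```bash
mkdir -p pics; python3 - <<'E'
from station import env
import cv2,pickle
s=env.observe();print(s)
for n in("scene","top"):
    c=env.capture(n);pickle.dump(c,open(n+"0.pkl","wb"))
    cv2.imwrite(f"pics/{n}0.png",c["pixels"][:,:,::-1]);print(n,c["vfov"],c["cx"],c["cy"],c["rvec"],c["tvec"])
E
```

```text
{'clock': 0.0, 'joint_pos': array([ 1.23639487e+00,  1.24542340e-01,  1.65165217e+00,  9.18276892e-06,
        1.36749687e+00, -8.26040271e-02]), 'dq': array([-0.00050186, -0.00035257,  0.00165264, -0.00017374, -0.00142251,
        0.00182295]), 'effort': array([-1.04960953e-03, -4.23612964e+01, -3.65452266e+01, -1.92088951e-04,
        6.93352995e-03, -5.09922259e-06]), 'eef_pos': array([161.77499797, 628.92700868, 230.04182013]), 'ee_rot': array([-2.21612395e-04,  1.25567242e-01,  9.92084556e-01, -1.02570852e-03]), 'contact_force': array([ 0.37608443, -1.21268898,  0.5977805 ]), 'ft_torque': array([0.03880548, 0.0508711 , 0.03772908]), 'width': 85.72055516958902}
scene 50.17677010451393 320.9511292959282 198.8601362402391 [ 1.23917554  2.39284811 -0.85733967] [ 356.67666719 -336.93027339 1252.75538517]
top 44.567166959941645 317.89886765089716 200.99107638822244 [ 2.17308521 -2.19772839  0.01344482] [  35.45727887  582.11649494 1115.86187644]
```

View pics/scene0.png

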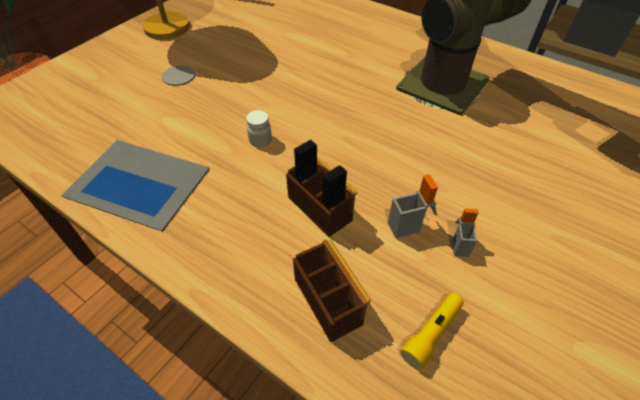

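View pics/top0.png

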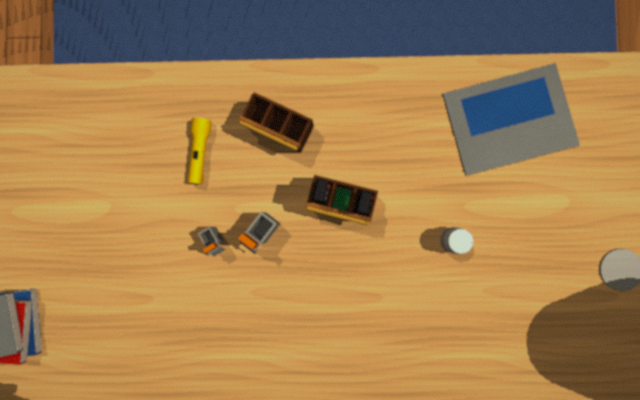

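```bash
cat > h.py <<'E'
import cv2,numpy as np,pickle
def cam(c):
    f=200/np.tan(np.radians(c["vfov"])/2)
    R=cv2.Rodrigues(np.array(c["rvec"],float))[0];t=np.array(c["tvec"],float)
    return f,c["cx"],c["cy"],R,t
def ray(c,uv):
    f,cx,cy,R,t=cam(c);d=R.T@np.array([(uv[0]-cx)/f,(uv[1]-cy)/f,1]);return -R.T@t,d/np.linalg.norm(d)
def onz(c,uv,z):
    o,d=ray(c,uv);return o+d*(z-o[2])/d[2]
def proj(c,p):
    f,cx,cy,R,t=cam(c);q=R@np.array(p,float)+t;return np.array([f*q[0]/q[2]+cx,f*q[1]/q[2]+cy])
def tri(c1,a,c2,b):
    o1,d1=ray(c1,a);o2,d2=ray(c2,b)
    s=np.linalg.lstsq(np.array([d1,-d2]).T,o2-o1,rcond=None)[0]
    p,q=o1+s[0]*d1,o2+s[1]*d2;return (p+q)/2,np.linalg.norm(p-q)
def load(n):return pickle.load(open(n,"rb"))
def crop(c,u0,v0,u1,v1,k,name):
    im=c["pixels"][v0:v1,u0:u1,::-1];im=cv2.resize(im,None,fx=k,fy=k,interpolation=cv2.INTER_CUBIC)
    cv2.imwrite(name,im)
E
python3 - <<'E'
from h import *
s,t=load("scene0.pkl"),load("top0.pkl")
print(ray(s,(320,200))[0],ray(t,(320,200)))
crop(t,180,160,390,270,3.8,"pics/tc.png")
crop(s,280,130,490,270,3.8,"pics/sc.png")
for n,c in(("s",s),("t",t)):
    hsv=cv2.cvtColor(c["pixels"],cv2.COLOR_RGB2HSV)
    for nm,lo,hi in(("or",(3,200,150),(14,255,255)),("gr",(45,80,20),(85,255,255)),):
        m=cv2.inRange(hsv,lo,hi);k,l,st,ce=cv2.connectedComponentsWithStats(m)
        for i in range(1,k):
            if st[i,4]>15 :print(n,nm,st[i],ce[i])
E
```

```text
[1069.84977697  316.44866742  751.94282012] (array([ 534.7630783 ,   -4.4904528 , 1139.85650216]), array([ 0.04426117,  0.02525017, -0.99870084]))
s or [  0  57  48  28 240] [20.625  70.1625]
s or [423 176  14  13  87] [429.70114943 181.87356322]
s or [465 209  13   5  39] [471.         211.05128205]
s gr [ 5  0  9 15 76] [9.48684211 5.05263158]
t or [  0 360  19   4  30] [  8.86666667 362.3       ]
t gr [333 187  18  23 309] [341.66990291 198.11326861]
```

View pics/tc.png

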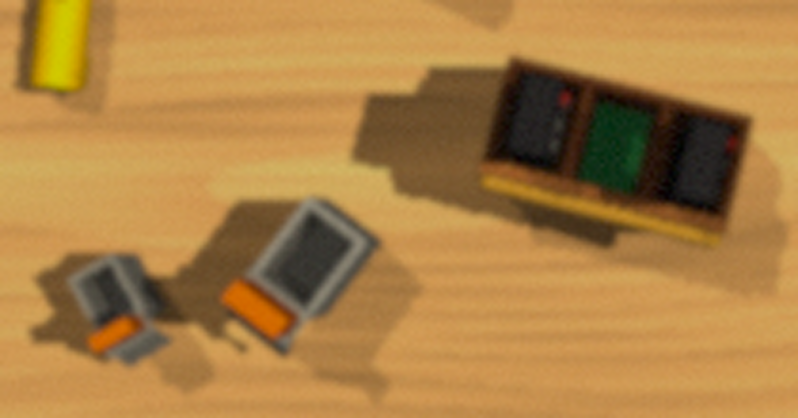

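View pics/sc.png

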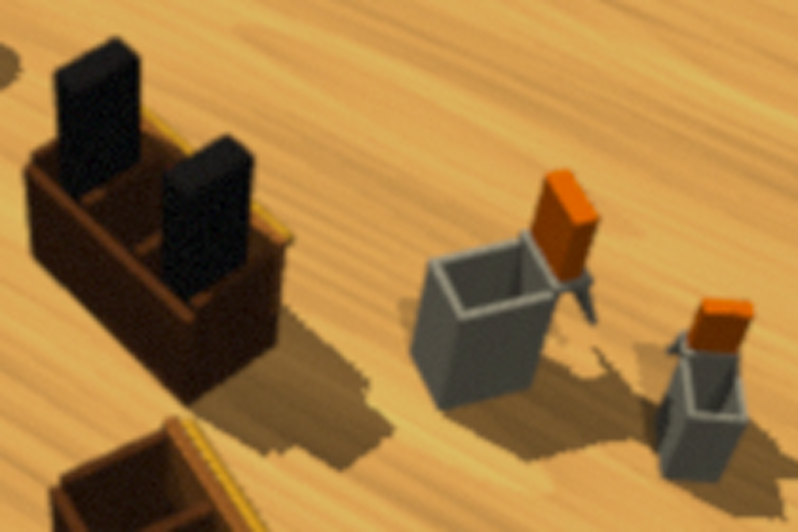

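```bash
python3 - <<'E'
from h import *
s,t=load("scene0.pkl"),load("top0.pkl")
print("right test",onz(t,(277,123),88),onz(t,(342,200),88))
def m(c,lo,hi,roi,z,nm):
    k=8
    u0,v0,u1,v1=roi
    im=cv2.resize(c["pixels"][v0:v1,u0:u1],None,fx=k,fy=k,interpolation=cv2.INTER_CUBIC)
    hsv=cv2.cvtColor(im,cv2.COLOR_RGB2HSV)
    mk=cv2.inRange(hsv,lo,hi)
    cs,_=cv2.findContours(mk,cv2.RETR_EXTERNAL,cv2.CHAIN_APPROX_NONE)
    q=max(cs,key=cv2.contourArea)
    bx=cv2.boxPoints(cv2.minAreaRect(q))
    uv=(bx+0.5)/k-0.5+[u0,v0]
    P=np.array([onz(c,x,z) for x in uv])
    e1,e2=P[1]-P[0],P[2]-P[1]
    print(nm,"px",uv.round(1).tolist(),"ctr",P.mean(0).round(1),"sides",[(round(np.linalg.norm(e),1),round(np.degrees(np.arctan2(e[1],e[0])),1)) for e in(e1,e2)])
    return cv2.cvtColor(mk,cv2.COLOR_GRAY2BGR)
for x in [(210,243),(248,241),(340,200)]: print(cv2.cvtColor(t["pixels"],cv2.COLOR_RGB2HSV)[x[1],x[0]])
m(t,(3,180,150),(13,255,255),(195,220,228,262),98,"tab small")
m(t,(3,180,150),(13,255,255),(230,220,285,262),110,"tab large")
m(t,(45,80,20),(85,255,255),(320,180,365,215),10,"pad")
m(t,(20,160,120),(28,255,255),(300,190,380,230),95,"rail(z95)")
# organiser dark+ all
crop(t,190,215,235,265,14,"pics/ts.png")
crop(t,300,168,386,232,9,"pics/to.png")
E
```

```text
right test [750.37626687 113.97301005  88.        ] [580.81242275 -25.32013205  88.        ]
[ 10 151  86]
[ 15 255 210]
[ 69 213  48]
tab small px [[205.7, 251.4], [214.5, 246.4], [215.0, 247.2], [206.2, 252.2]] ctr [478. 258.  98.] sides [(np.float64(21.7), np.float64(-61.4)), (np.float64(2.0), np.float64(-150.7))]
tab large px [[242.6, 246.5], [243.5, 242.6], [255.1, 245.1], [254.2, 248.9]] ctr [485.4 173.  110. ] sides [(np.float64(8.3), np.float64(-12.4)), (np.float64(25.2), np.float64(-102.5))]
pad px [[331.2, 206.3], [336.9, 185.8], [351.9, 189.9], [346.2, 210.5]] ctr [588.6 -25.8  10. ] sides [(np.float64(49.6), np.float64(-16.2)), (np.float64(36.0), np.float64(-106.3))]
rail(z95) px [[356.5, 220.1], [356.8, 219.3], [357.9, 219.7], [357.7, 220.5]] ctr [537.6 -57.1  95. ] sides [(np.float64(1.9), np.float64(-19.2)), (np.float64(2.5), np.float64(-109.1))]
```

View pics/ts.png

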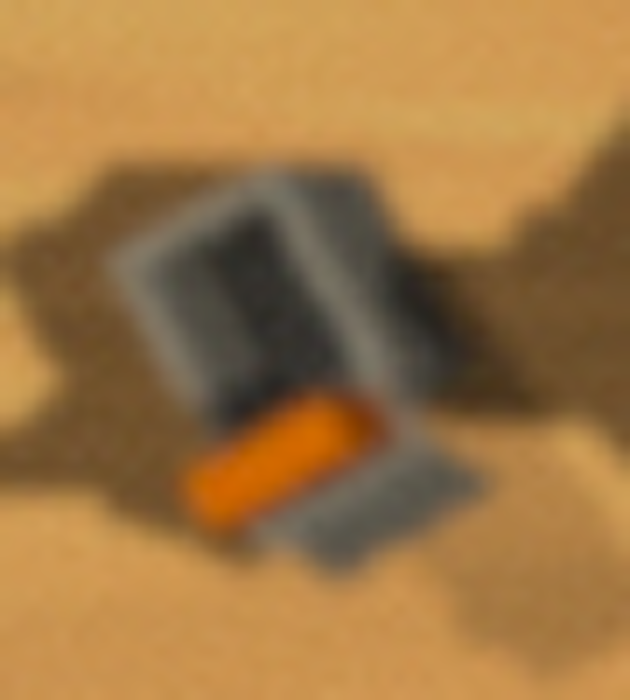

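View pics/to.png

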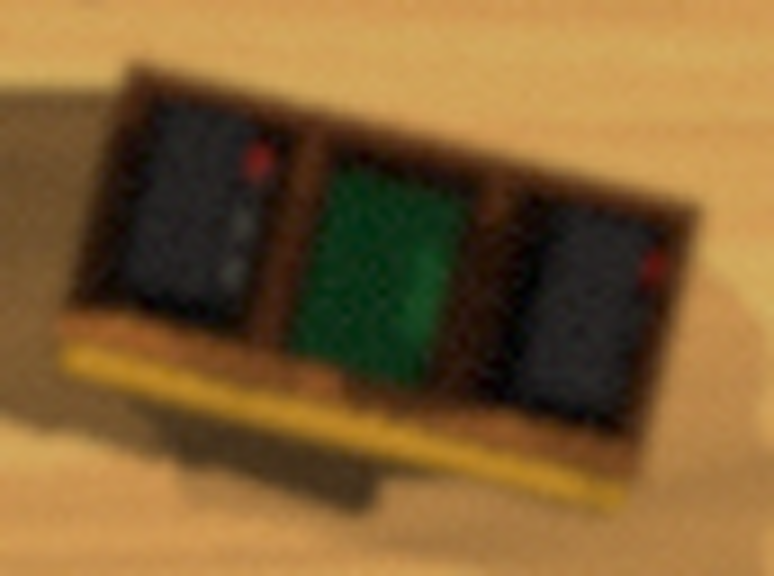

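```bash
python3 - <<'E'
from h import *
s,t=load("scene0.pkl"),load("top0.pkl")
def C(p,k,u0,v0): return ((p[0]+.5)/k-.5+u0,(p[1]+.5)/k-.5+v0)
ts=lambda p:C(p,14,190,215)
to=lambda p:C(p,9,300,168)
def show(n,pts,z):
    P=np.array([onz(t,p,z) for p in pts]);print(n,P.mean(0).round(1))
    for i in range(len(P)):
        e=P[(i+1)%len(P)]-P[i];print("   ",P[i][:2].round(1),"len %.1f ang %.1f"%(np.hypot(*e[:2]),np.degrees(np.arctan2(e[1],e[0]))))
show("tab",[ts(p) for p in [(183,480),(325,395),(362,447),(222,530)]],98)
show("rim",[ts(p) for p in [(108,255),(268,165),(395,398)]],62)
show("orgback",[to(p) for p in [(130,62),(702,208)]],88)
show("railends",[to(p) for p in [(62,368),(620,505)]],95)
show("slat inner edge ends",[to(p) for p in [(70,310),(632,450)]],95)
# pad
show("pad", [(331.2, 206.3), (336.9, 185.8), (351.9, 189.9), (346.2, 210.5)],10)
hsv=cv2.cvtColor(s["pixels"],cv2.COLOR_RGB2HSV)
crop(s,440,195,495,270,10,"pics/ss.png")
crop(s,280,135,362,240,7,"pics/so.png")
E
```

```text
tab [481.7 260.9  98. ]
    [479.2 274.7] len 25.4 ang -59.8
    [492.  252.8] len 9.8 ang -144.5
    [484.  247.1] len 24.9 ang 120.0
    [471.5 268.7] len 9.8 ang 38.0
rim [509.9 272.6  62. ]
    [513.  296.4] len 29.2 ang -61.3
    [527.  270.8] len 42.2 ang -151.4
    [489.9 250.6] len 51.3 ang 63.3
orgback [618.4 -33.8  88. ]
    [636.9  34.5] len 141.4 ang -105.1
    [ 600. -102.] len 141.4 ang 74.9
railends [546.3 -14.8  95. ]
    [563.3  51.2] len 136.4 ang -104.4
    [529.3 -80.9] len 136.4 ang 75.6
slat inner edge ends [559.7 -17.4  95. ]
    [577.1  49.1] len 137.5 ang -104.7
    [542.3 -83.9] len 137.5 ang 75.3
pad [588.6 -25.9  10. ]
    [569.9  -1.7] len 49.4 ang -16.2
    [617.3 -15.5] len 36.0 ang -106.1
    [607.4 -50.1] len 49.5 ang 163.8
    [559.8 -36.3] len 36.0 ang 73.7
```

View pics/ss.png

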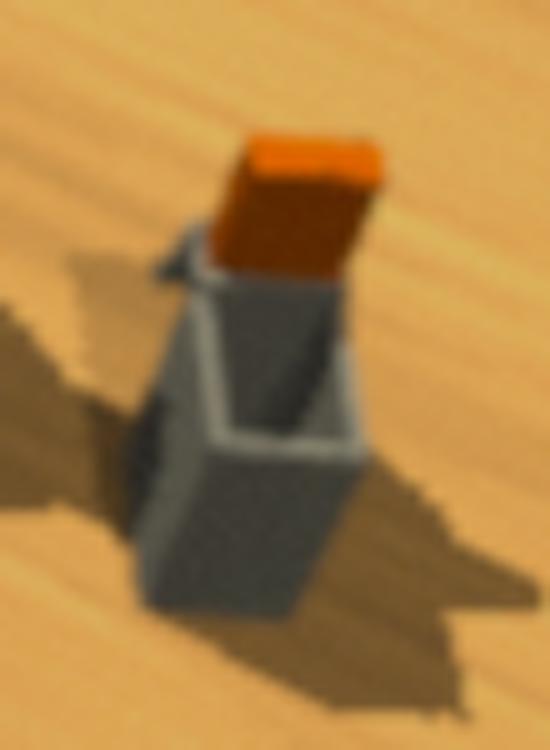

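View pics/so.png

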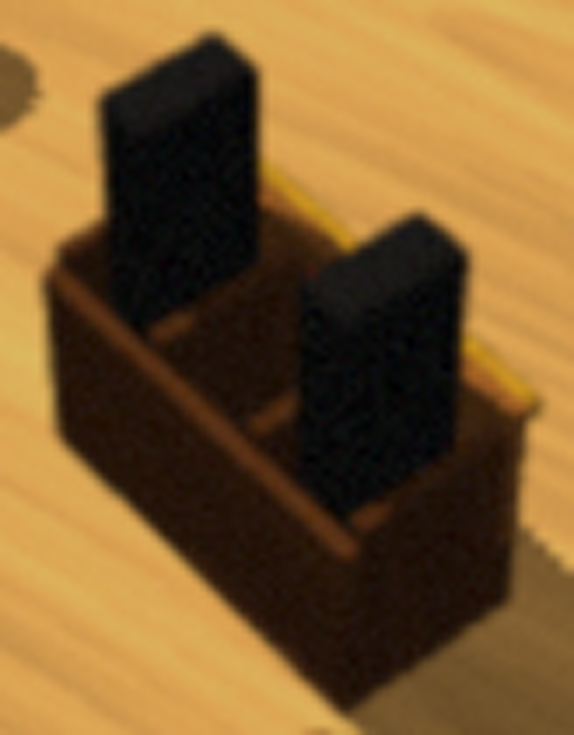

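```bash
cat >> h.py <<'E'
from scipy.spatial.transform import Rotation as Ro
def st(s):
    w,x,y,z=s["ee_rot"];R=Ro.from_quat([x,y,z,w]).as_matrix()
    return np.array(s["eef_pos"]),R,np.degrees(np.arctan2(R[1,1],R[0,1]))
def go(s,xyz,yaw):
    p,R,a=st(s);d=R.T@(np.array(xyz)-p)/1000
    dy=(yaw-a+90)%180-90
    print("t %.2f"%s["clock"],"at",p.round(1),"jaw %.1f"%a,"tilt",np.degrees(np.arccos(-R[2,2])).round(2),"F",np.round(s["contact_force"],1),"w %.1f"%s["width"])
    print("shift",d.round(4),"turn",round(-dy/5,3))
E
python3 -c "
from h import *;from station import env
go(env.observe(),(481.5,261,200),29.5)"
```

```text
t 0.10 at [161.8 629.  230.2] jaw 75.6 tilt 0.11 F [ 0.1 -0.6 -0.3] w 85.6
shift [-0.4013 -0.2767  0.0306] turn 9.215
```

```bash
python3 -m creep '[[-0.045,-0.03,0,1],[-0.09,-0.062,0,2.5],[-0.135,-0.093,0,4],[-0.18,-0.124,0.005,5.5],[-0.225,-0.155,0.01,7]]' 0.5 40
python3 -c "
from h import *;from station import env
go(env.observe(),(481.5,261,200),29.5)"
```

```text
clock: 0.72
eef_pos: [342.0, 421.7, 220.8]
ee_rot: [-0.0, 0.42, 0.908, -0.0]
contact_force: [0.7, 0.5, 0.1]
width: 42.9
t 0.72 at [342.  421.7 220.8] jaw 40.3 tilt 0.02 F [0.7 0.5 0.1] w 42.9
shift [-0.2128  0.0023  0.0208] turn 2.168
```

```bash
python3 -m creep '[[-0.05,0,0.005,0.5],[-0.1,0.001,0.01,1],[-0.15,0.002,0.015,1.5],[-0.2,0.002,0.02,2.17],[-0.2128,0.0023,0.021,2.17]]'
python3 -m creep '[[0,0,0,0]]'
python3 - <<'E'
from h import *;from station import env
s=env.observe();go(s,(481.5,261,68),29.5)
for n in("top","scene"):
    c=env.capture(n);pickle.dump(c,open(n+"1.pkl","wb"))
crop(load("top1.pkl"),180,190,300,280,6,"pics/t1.png");crop(load("scene1.pkl"),400,120,520,270,4,"pics/s1.png")
E
```

```text
clock: 1.35
eef_pos: [482.3, 261.0, 199.4]
ee_rot: [-0.0, 0.504, 0.864, -0.001]
contact_force: [0.5, 1.0, -0.1]
width: 42.6
clock: 1.48
eef_pos: [481.4, 262.8, 199.9]
ee_rot: [-0.0, 0.503, 0.865, -0.0]
contact_force: [-1.0, -0.6, 0.2]
width: 42.8
t 1.48 at [481.4 262.8 199.9] jaw 29.7 tilt 0.06 F [-1.  -0.6  0.2] w 42.8
shift [-0.0017 -0.0007  0.1319] turn 0.032
```

View pics/t1.png

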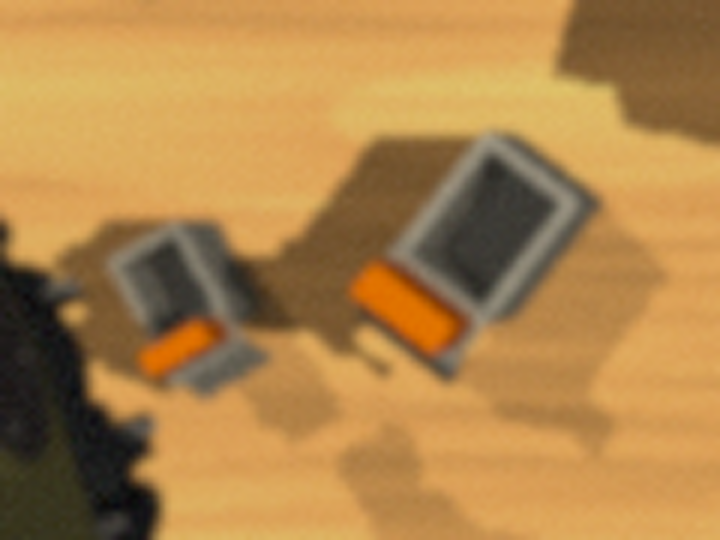

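View pics/s1.png

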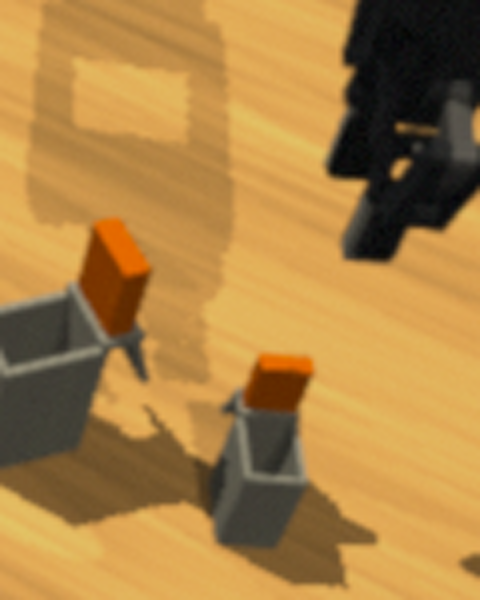

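```bash
python3 -c "
from h import *
for n in ('top1.pkl','scene1.pkl'):
  c=load(n);print(n,proj(c,(481.4,262.8,199.9)))"
python3 -m creep '[[-0.0012,-0.0005,0.03,0],[-0.0012,-0.0005,0.06,0],[-0.0012,-0.0005,0.09,0],[-0.0012,-0.0005,0.09,0]]'
python3 - <<'E'
from h import *;from station import env
s=env.observe();go(s,(481.5,261,68),29.5)
for n in("top","scene"):
    c=env.capture(n);pickle.dump(c,open(n+"1.pkl","wb"))
    print(proj(c,s["eef_pos"]))
crop(load("top1.pkl"),180,200,260,270,8,"pics/t2.png");crop(load("scene1.pkl"),430,170,510,270,6,"pics/s2.png")
E
```

```text
top1.pkl [194.72375063 250.56128616]
scene1.pkl [488.14441185 174.09586686]
clock: 2.08
eef_pos: [478.8, 262.2, 107.6]
ee_rot: [-0.002, 0.501, 0.865, -0.002]
contact_force: [0.1, 0.3, 0.4]
width: 42.9
t 2.08 at [478.8 262.2 107.6] jaw 29.8 tilt 0.34 F [0.1 0.3 0.4] w 42.9
shift [-0.0024  0.002   0.0396] turn 0.07
[207.25122694 249.21388004]
[473.83212321 205.67440088]
```

View pics/t2.png

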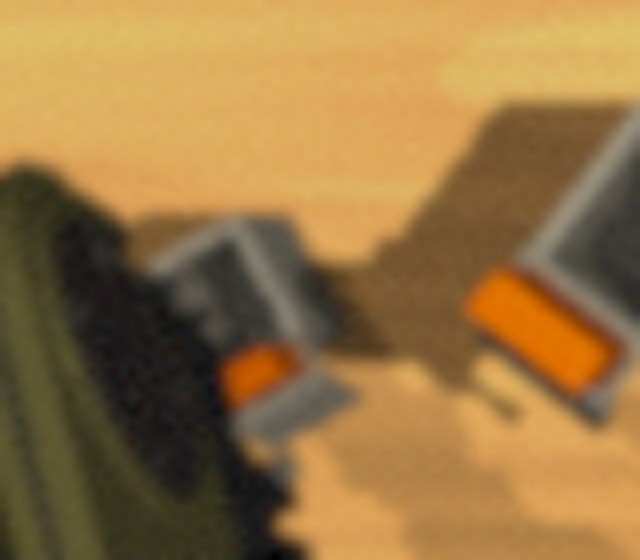

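View pics/s2.png

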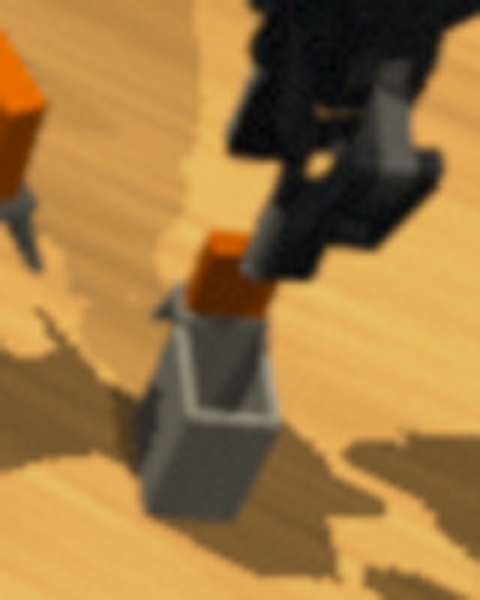

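```bash
python3 - <<'E'
from h import *
s,t=load("scene1.pkl"),load("top1.pkl")
print(proj(s,(481.7,260.9,98)),tri(s,(471.0,210.2),load("top0.pkl"),proj(load("top0.pkl"),(481.7,260.9,98))))
p=np.array([478.8,262.2,107.6]);j=np.array([.868,.497,0]);l=np.array([-.497,.868,0])
for a in(-21,21):
  for b in (-11,11): print(a,b,proj(s,p+a*j+b*l+[0,0,8]),(proj(s,p+a*j+b*l+[0,0,8])-[430,170])*6, (proj(t,p+a*j+b*l+[0,0,8])-[180,200])*8)
E
```

```text
[471.22421149 209.41980172] (array([481.65832581, 261.2832523 ,  95.76551898]), np.float64(0.38644053112928245))
-21 -11 [467.78903418 194.32182288] [226.73420508 145.9309373 ] [285.78581324 443.31158952]
-21 11 [479.2744017  195.15165605] [295.64641017 150.90993629] [213.77562231 485.64459995]
21 -11 [470.53659591 211.27910411] [243.21957548 247.67462465] [206.89964686 305.20440383]
21 11 [482.40603036 212.16345679] [314.43618214 252.98074075] [135.04830127 347.46240668]
```

```bash
python3 -m creep '[[-0.001,0.001,0.015,0],[-0.001,0.001,0.03,0],[-0.001,0.001,0.039,0],[-0.001,0.001,0.039,0]]'
python3 - <<'E'
from h import *;from station import env
for i in range(2):
    s=env.observe();go(s,(481.5,261,68),29.5);c=env.capture("scene")
pickle.dump(c,open("scene1.pkl","wb"))
crop(load("scene1.pkl"),430,170,510,270,6,"pics/s3.png")
E
```

```text
clock: 2.68
eef_pos: [482.1, 261.1, 69.9]
ee_rot: [-0.001, 0.502, 0.865, -0.001]
contact_force: [-0.2, 0.2, 0.4]
width: 42.7
t 2.67 at [482.1 261.1  69.9] jaw 29.7 tilt 0.15 F [-0.2  0.2  0.4] w 42.7
shift [ 0.0002 -0.0005  0.0019] turn 0.042
t 2.73 at [482.7 261.3  70.7] jaw 29.7 tilt 0.06 F [ 0.3 -0.1 -0.1] w 43.0
shift [ 0.0003 -0.0012  0.0027] turn 0.043
```

View pics/s3.png

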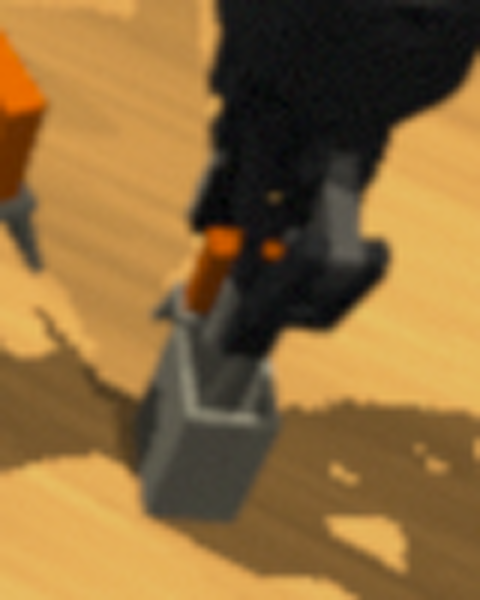

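```bash
python3 -m creep '[[0,0,0.001,0],[0,0,0.001,0],[0,0,0.001,0],[0,0,0.001,0],[0,0,0.001,0]]' 1 80
python3 -m creep '[[0,0,0,0],[0,0,-0.01,0],[0,0,-0.03,0],[0,0,-0.06,0],[0,0,-0.06,0]]' 
python3 - <<'E'
from h import *;from station import env
for i in range(3):
    s=env.observe();go(s,(481.5,261,200),-15);c=env.capture("scene")
pickle.dump(c,open("scene1.pkl","wb"))
crop(load("scene1.pkl"),430,130,510,270,5,"pics/s4.png")
E
```

```text
clock: 3.4
eef_pos: [483.3, 261.6, 70.9]
ee_rot: [0.0, 0.502, 0.865, 0.0]
contact_force: [-0.4, 0.4, 4.1]
width: 8.3
clock: 4.03
eef_pos: [485.1, 262.5, 134.2]
ee_rot: [0.002, 0.502, 0.865, 0.003]
contact_force: [0.7, 0.7, -1.3]
width: 8.6
t 4.03 at [485.1 262.5 134.2] jaw 29.7 tilt 0.4 F [ 0.7  0.7 -1.3] w 8.6
shift [ 0.0004 -0.0034 -0.0659] turn 8.945
t 4.08 at [483.9 261.9 132.1] jaw 29.7 tilt 0.2 F [-0.3 -0.7 -0.7] w 8.7
shift [ 0.0003 -0.0023 -0.0679] turn 8.945
t 4.12 at [482.8 261.5 130.4] jaw 29.7 tilt 0.02 F [-0.4  0.8 -2.2] w 8.6
shift [ 0.0002 -0.0014 -0.0696] turn 8.945
```

View pics/s4.png

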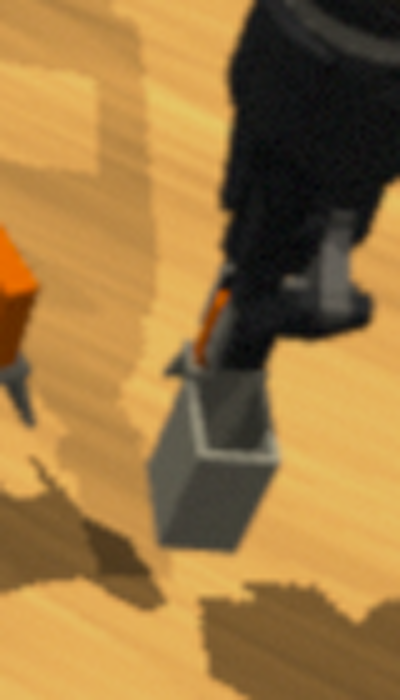

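```bash
python3 - <<'E'
from h import *;from station import env
s,t=load("scene0.pkl"),load("top0.pkl")
C=lambda p,k,u0,v0:((p[0]+.5)/k-.5+u0,(p[1]+.5)/k-.5+v0)
print(tri(s,C((540,403),7,280,135),t,C((62,366),9,300,168)))
print(tri(s,C((268,172),7,280,135),t,C((620,503),9,300,168)))
print(tri(s,C((348,552),7,280,135),t,C((130,62),9,300,168)))
go(env.observe(),(561.5,-19,255),-15)
E
python3 -m creep '[[0,0,-0.04,0],[0,0,-0.08,1],[0,0,-0.12,2],[0,0,-0.125,4],[0,0,-0.125,5]]'
python3 -c "
from h import *;from station import env
go(env.observe(),(561.5,-19,255),-15)"
```

```text
(array([564.19894762,  51.29873033,  86.6075692 ]), np.float64(0.7727471618916645))
(array([527.33356675, -78.46876888,  76.64878205]), np.float64(8.864783896991346))
(array([637.90079663,  34.25854592,  80.66942656]), np.float64(1.1827412768313235))
t 4.17 at [482.3 261.3 129.5] jaw 29.7 tilt 0.08 F [ 0.4  0.  -1.7] w 8.8
shift [-0.2826 -0.0703 -0.1255] turn 8.945
clock: 4.8
eef_pos: [482.8, 261.4, 254.8]
ee_rot: [-0.0, 0.679, 0.735, -0.0]
contact_force: [-0.9, 0.1, -1.4]
width: 8.6
t 4.80 at [482.8 261.4 254.8] jaw 4.5 tilt 0.04 F [-0.9  0.1 -1.4] w 8.6
shift [-2.858e-01  5.630e-02 -2.000e-04] turn 3.907
```

```bash
python3 -m creep '[[-0.055,0.011,0,1],[-0.11,0.022,0,2],[-0.165,0.033,0,3],[-0.22,0.044,0,3.9],[-0.265,0.053,0,3.9]]'
python3 -m creep '[[-0.018,0.0035,0,0],[-0.0205,0.0035,0,0],[-0.0205,0.0035,0,0],[-0.0205,0.0035,0,0]]'
python3 - <<'E'
from h import *;from station import env
for n in("top","scene"):
    s=env.observe();go(s,(561.5,-19,255),-15)
    c=env.capture(n);pickle.dump(c,open(n+"2.pkl","wb"))
    print(proj(c,s["eef_pos"]))
crop(load("top2.pkl"),270,130,400,240,6,"pics/t5.png");crop(load("scene2.pkl"),260,60,390,240,3.3,"pics/s5.png")
E
```

```text
clock: 5.42
eef_pos: [557.1, -0.2, 253.3]
ee_rot: [-0.001, 0.793, 0.61, -0.001]
contact_force: [0.2, 0.1, -0.6]
width: 8.5
clock: 5.92
eef_pos: [555.5, -17.7, 255.2]
ee_rot: [-0.0, 0.792, 0.611, 0.0]
contact_force: [-0.1, 0.9, -1.2]
width: 8.6
t 5.92 at [555.5 -17.7 255.2] jaw -14.7 tilt 0.02 F [-0.1  0.9 -1.2] w 8.6
shift [0.0002 0.0061 0.0002] turn 0.065
[339.7200869  209.94123538]
t 5.97 at [555.6 -17.7 255.4] jaw -14.7 tilt 0.02 F [ 0.3 -0.6 -1.5] w 8.8
shift [0.0003 0.006  0.0004] turn 0.065
[333.32998217 111.97443452]
```

View pics/t5.png

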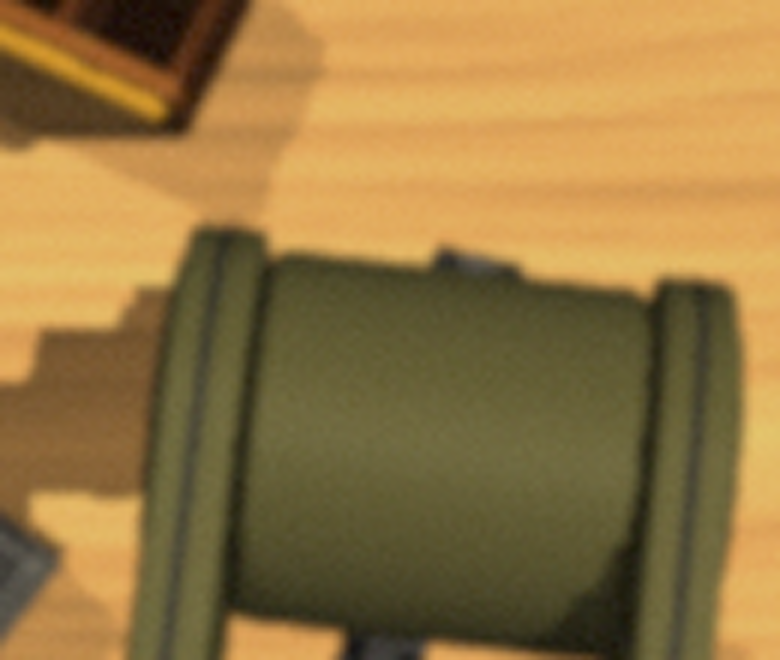

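View pics/s5.png

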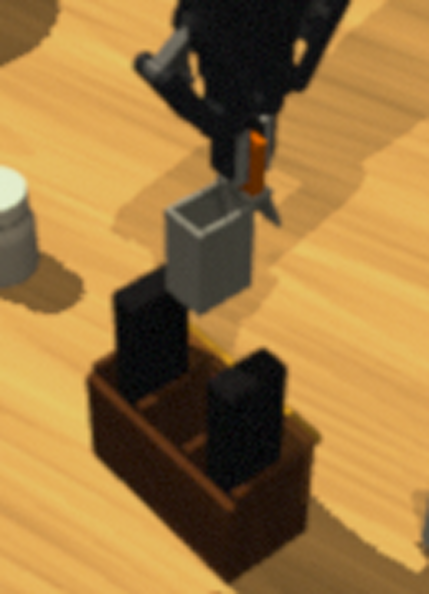

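```bash
python3 -m creep '[[0,0.006,0,0.05],[0,0.006,0.02,0.05],[0,0.006,0.045,0.05],[0,0.006,0.06,0.05],[0,0.006,0.06,0.05]]'
python3 - <<'E'
from h import *;from station import env
s=env.observe();go(s,(561.5,-19,157),-15)
c=env.capture("scene");pickle.dump(c,open("scene3.pkl","wb"))
s=env.observe();go(s,(561.5,-19,157),-15)
crop(c,285,120,375,235,5,"pics/s6.png")
E
```

```text
clock: 6.65
eef_pos: [560.3, -20.3, 192.8]
ee_rot: [-0.002, 0.794, 0.609, -0.002]
contact_force: [0.2, -0.8, -0.7]
width: 8.5
t 6.65 at [560.3 -20.3 192.8] jaw -15.0 tilt 0.25 F [ 0.2 -0.8 -0.7] w 8.5
shift [0.0016 0.001  0.0358] turn -0.006
t 6.70 at [561.2 -20.4 194.5] jaw -15.0 tilt 0.09 F [-0.8 -0.  -1.3] w 8.4
shift [ 0.0015 -0.      0.0375] turn -0.006
```

View pics/s6.png

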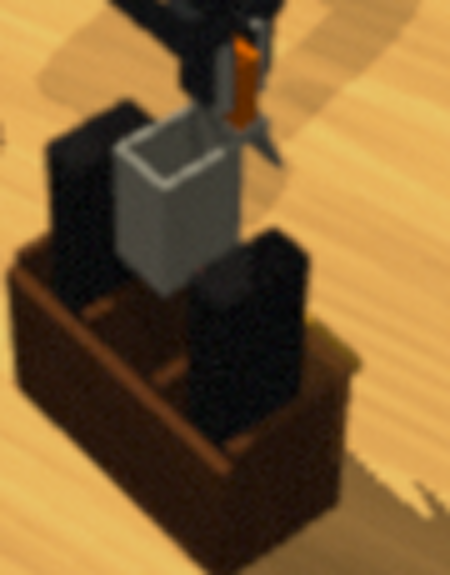

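```bash
python3 -m creep '[[0.0013,0,0.012,0],[0.0013,0,0.025,0],[0.0013,0,0.0385,0],[0.0013,0,0.0385,0],[0.0013,0,0.0385,0]]'
python3 - <<'E'
from h import *;from station import env
for i in range(4):
    s=env.observe();go(s,(561.5,-19,157),-15)
    c=env.capture("scene")
pickle.dump(c,open("scene3.pkl","wb"))
crop(c,285,120,375,235,5,"pics/s7.png")
E
```

```text
clock: 7.32
eef_pos: [562.0, -19.2, 156.9]
ee_rot: [0.0, 0.794, 0.609, 0.0]
contact_force: [0.6, 0.3, -1.8]
width: 8.6
t 7.33 at [562.  -19.2 156.9] jaw -15.0 tilt 0.01 F [ 0.6  0.3 -1.8] w 8.6
shift [ 0.0001 -0.0005 -0.0001] turn -0.006
t 7.38 at [562.2 -19.3 157.3] jaw -15.0 tilt 0.05 F [-0.3 -1.  -2.2] w 8.7
shift [ 0.0001 -0.0008  0.0003] turn -0.006
t 7.42 at [562.3 -19.3 157.5] jaw -15.0 tilt 0.07 F [ 0.2  0.1 -1.1] w 8.5
shift [ 0.0001 -0.0009  0.0005] turn -0.006
t 7.47 at [562.3 -19.3 157.6] jaw -15.0 tilt 0.07 F [-0.   0.2 -1.3] w 8.7
shift [ 0.0001 -0.0009  0.0006] turn -0.006
```

View pics/s7.png

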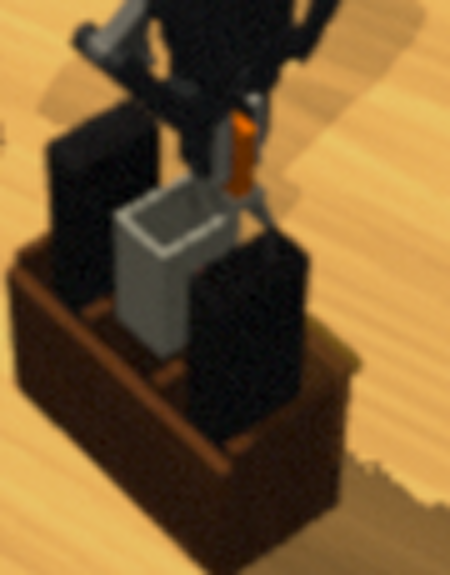

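```bash
python3 -m creep '[[0,-0.001,0,0],[0,-0.002,0,0],[0,-0.003,0,0],[0,-0.003,0,0]]'
python3 -m creep '[[0,-0.001,0,0],[0,-0.001,0,0]]'
python3 -m creep '[[0,-0.001,0,0],[0,-0.001,0,0]]'
python3 -m creep '[[0,-0.001,0,0],[0,-0.001,0,0]]'
```

```text
clock: 8.02
eef_pos: [558.9, -18.4, 156.8]
ee_rot: [-0.0, 0.793, 0.609, -0.0]
contact_force: [-0.1, 0.3, -1.5]
width: 8.4
clock: 8.28
eef_pos: [558.0, -18.2, 156.8]
ee_rot: [-0.0, 0.793, 0.609, -0.0]
contact_force: [0.1, -1.0, -0.9]
width: 8.8
clock: 8.52
eef_pos: [557.3, -18.0, 156.9]
ee_rot: [0.0, 0.794, 0.609, 0.0]
contact_force: [0.9, -0.3, -2.3]
width: 8.5
clock: 8.78
eef_pos: [556.8, -17.9, 157.0]
ee_rot: [0.001, 0.793, 0.609, 0.001]
contact_force: [5.0, -0.5, -3.5]
width: 8.5
```

```bash
python3 -m creep '[[0,0.0008,0,0],[0,0.0008,0,0]]'
python3 -m creep '[[0,0,0.002,0],[0,0,0.004,0],[0,0,0.006,0]]'
python3 -m creep '[[0,0,0.002,0],[0,0,0.004,0],[0,0,0.004,0]]'
python3 -m creep '[[0,0,0.002,0],[0,0,0.004,0],[0,0,0.004,0]]'

```

```text
clock: 9.02
eef_pos: [557.1, -18.0, 157.0]
ee_rot: [0.0, 0.794, 0.609, 0.0]
contact_force: [3.3, -1.0, -2.6]
width: 8.9
clock: 9.4
eef_pos: [557.2, -17.9, 151.2]
ee_rot: [0.0, 0.793, 0.609, 0.0]
contact_force: [3.0, -0.8, 0.0]
width: 8.7
clock: 9.78
eef_pos: [557.1, -17.9, 146.7]
ee_rot: [0.0, 0.794, 0.609, 0.0]
contact_force: [5.2, -1.7, -0.6]
width: 8.8
clock: 10.15
eef_pos: [557.1, -17.9, 142.7]
ee_rot: [0.0, 0.794, 0.609, 0.0]
contact_force: [5.5, -0.9, -0.4]
width: 8.8
```

```bash
python3 -m creep '[[0,0.001,0.002,0],[0.0015,0.001,0.004,0],[0.003,0.001,0.004,0],[0.0035,0.001,0.004,0],[0.0035,0.001,0.004,0]]'
python3 -m creep '[[-0.002,0,0,0],[-0.004,0,0,0],[-0.0055,0,0,0],[-0.007,0,0,0],[-0.007,0,0,0]]'
```

```text
clock: 10.78
eef_pos: [558.2, -14.6, 138.3]
ee_rot: [-0.001, 0.793, 0.609, -0.0]
contact_force: [2.9, -1.8, -2.3]
width: 8.1
clock: 11.4
eef_pos: [556.5, -21.6, 138.6]
ee_rot: [-0.0, 0.794, 0.609, -0.0]
contact_force: [0.4, 0.0, -0.8]
width: 9.0
```

```bash
python3 -m creep '[[0.0015,-0.0004,0,0],[0.0032,-0.0004,0,0],[0.0032,-0.0004,0.002,0],[0.0032,-0.0004,0.004,0],[0.0032,-0.0004,0.004,0]]'
python3 -m creep '[[0,0,0.002,0],[0,0,0.004,0],[0,0,0.004,0]]'
python3 - <<'E'
from h import *;from station import env
s=env.observe();go(s,(557.2,-17.8,120),-15)
c=env.capture("scene");pickle.dump(c,open("scene4.pkl","wb"))
crop(c,285,120,375,235,5,"pics/s8.png")
E
```

```text
clock: 12.02
eef_pos: [557.3, -18.2, 134.5]
ee_rot: [-0.0, 0.793, 0.609, 0.0]
contact_force: [1.0, -0.6, -2.7]
width: 8.9
clock: 12.4
eef_pos: [557.3, -18.3, 130.5]
ee_rot: [-0.0, 0.794, 0.609, -0.0]
contact_force: [1.8, -0.9, -1.4]
width: 8.9
t 12.40 at [557.3 -18.3 130.5] jaw -15.0 tilt 0.0 F [ 1.8 -0.9 -1.4] w 8.9
shift [ 0.0005 -0.0003  0.0105] turn -0.006
```

View pics/s8.png

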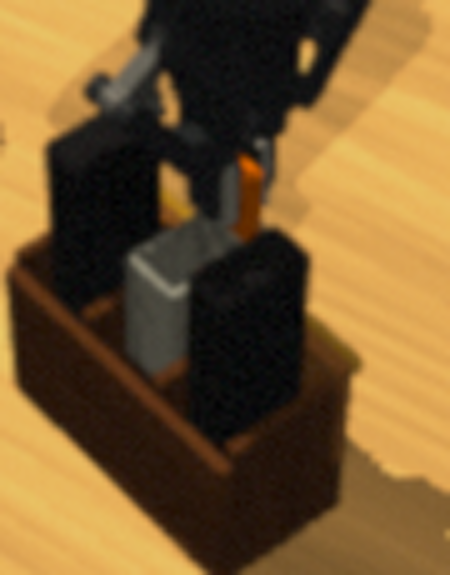

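```bash
python3 -m creep '[[0,0,0.0015,0],[0,0,0.003,0],[0,0,0.003,0]]'
python3 -m creep '[[0,0,0.0015,0],[0,0,0.003,0],[0,0,0.003,0]]'
python3 -m creep '[[0,0,0.0015,0],[0,0,0.003,0],[0,0,0.003,0]]'
```

```text
clock: 12.82
eef_pos: [557.3, -18.3, 127.6]
ee_rot: [0.0, 0.794, 0.609, 0.0]
contact_force: [0.8, 0.4, -3.0]
width: 8.4
clock: 13.2
eef_pos: [557.4, -18.3, 124.6]
ee_rot: [0.0, 0.793, 0.609, 0.0]
contact_force: [0.7, -0.0, -3.0]
width: 8.7
clock: 13.58
eef_pos: [557.3, -18.3, 121.6]
ee_rot: [0.0, 0.793, 0.609, -0.0]
contact_force: [1.1, -0.3, -2.5]
width: 8.5
```

```bash
python3 -m creep '[[0,0,0.0015,0],[0,0,0.0025,0],[0,0,0.0025,0]]'
python3 -m creep '[[0,0,0.0015,0],[0,0,0.0025,0],[0,0,0.0025,0]]'
python3 -m creep '[[0,0,0.0015,0],[0,0,0.0025,0],[0,0,0.0025,0]]'
```

```text
clock: 13.95
eef_pos: [557.4, -18.3, 119.4]
ee_rot: [-0.0, 0.794, 0.609, 0.0]
contact_force: [0.3, -0.1, -0.7]
width: 8.3
clock: 14.32
eef_pos: [557.4, -18.3, 116.8]
ee_rot: [0.0, 0.794, 0.609, 0.0]
contact_force: [0.1, 0.4, -0.1]
width: 8.5
clock: 14.7
eef_pos: [557.4, -18.3, 114.3]
ee_rot: [0.0, 0.793, 0.609, 0.0]
contact_force: [-0.3, 0.5, 1.2]
width: 8.9
```

```bash
python3 -m creep '[[0,0,0.001,0],[0,0,0.002,0],[0,0,0.002,0]]'
python3 -m creep '[[0,0,0.001,0],[0,0,0.002,0],[0,0,0.002,0]]'
python3 -c "
from h import *;from station import env
go(env.observe(),(557.2,-17.8,106),-15)"
```

```text
clock: 15.08
eef_pos: [557.4, -18.3, 112.3]
ee_rot: [0.0, 0.794, 0.609, 0.0]
contact_force: [-0.5, 0.5, 1.6]
width: 8.6
clock: 15.45
eef_pos: [557.4, -18.3, 110.3]
ee_rot: [0.0, 0.793, 0.609, 0.0]
contact_force: [-0.4, 0.5, 2.1]
width: 8.7
t 15.45 at [557.4 -18.3 110.3] jaw -15.0 tilt 0.01 F [-0.4  0.5  2.1] w 8.7
shift [ 0.0004 -0.0003  0.0043] turn -0.005
```

```bash
python3 -m creep '[[0,0,0.001,0],[0,0,0.002,0],[0,0,0.002,0]]'
python3 -m creep '[[0,0,0.001,0],[0,0,0.0015,0],[0,0,0.0015,0]]'
```

```text
clock: 15.82
eef_pos: [557.4, -18.3, 108.3]
ee_rot: [0.0, 0.793, 0.609, 0.0]
contact_force: [-1.1, 0.0, 3.2]
width: 8.8
clock: 16.2
eef_pos: [557.4, -18.3, 106.9]
ee_rot: [0.0, 0.793, 0.609, 0.0]
contact_force: [-0.7, 1.2, 4.0]
width: 9.0
```

```bash
python3 -m creep '[[0,0,0.001,0],[0,0,0.001,0],[0,0,0.001,0]]'
```

```text
clock: 16.58
eef_pos: [557.4, -18.3, 106.0]
ee_rot: [0.0, 0.793, 0.609, 0.0]
contact_force: [-2.1, 1.2, 4.7]
width: 8.7
```

```bash
python3 -m creep '[[0,0,0.001,0],[0,0,0.001,0],[0,0,0.001,0]]'
```

```text
clock: 16.95
eef_pos: [557.4, -18.3, 106.0]
ee_rot: [-0.0, 0.793, 0.609, -0.0]
contact_force: [-5.1, 1.9, 9.2]
width: 8.5
```

```bash
python3 -m creep '[[0,0,0.001,0],[0,0,0.001,0],[0,0,0.001,0]]'
```

```text
clock: 17.32
eef_pos: [557.5, -18.3, 106.0]
ee_rot: [-0.0, 0.793, 0.609, -0.0]
contact_force: [-7.0, 0.9, 15.2]
width: 8.7
```

```bash
python3 -m creep '[[0,-0.0004,-0.001,0],[0,-0.0004,-0.0015,0],[0,-0.0004,-0.0015,0]]'
python3 -m creep '[[0,0,0,0],[0,0,0,0],[0,0,0,0]]' 0.6
python3 - <<'E'
from h import *;from station import env
for n in("scene",):
    s=env.observe();go(s,(557.2,-17.8,200),-15)
    c=env.capture(n);pickle.dump(c,open(n+"5.pkl","wb"))
crop(c,285,110,375,235,4.7,"pics/s9.png")
E
```

```text
clock: 17.7
eef_pos: [557.4, -18.3, 106.0]
ee_rot: [0.0, 0.793, 0.609, 0.0]
contact_force: [-2.5, -0.2, 6.1]
width: 8.3
clock: 18.08
eef_pos: [556.6, -18.2, 104.7]
ee_rot: [-0.0, 0.794, 0.609, -0.0]
contact_force: [-0.1, 0.1, 0.2]
width: 34.4
t 18.07 at [556.6 -18.2 104.7] jaw -15.0 tilt 0.05 F [-0.1  0.1  0.2] w 34.4
shift [ 0.0005  0.0004 -0.0953] turn -0.006
```

View pics/s9.png

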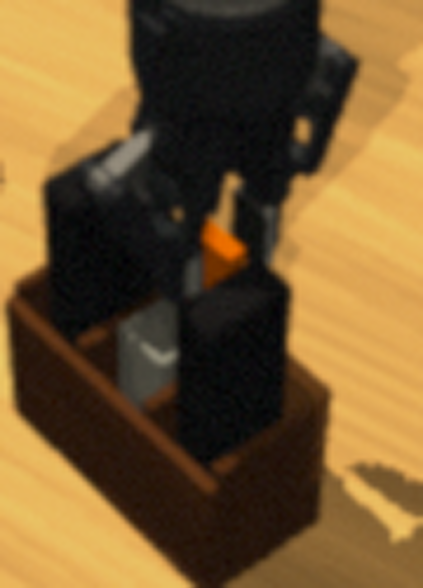

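```bash
python3 -m creep '[[0,0,-0.01,0],[0,0,-0.03,0],[0,0,-0.06,0],[0,0,-0.1,0],[0,0,-0.14,0]]'
python3 -m creep '[[-0.0,-0.05,-0.02,0],[0,-0.1,-0.03,0],[0,-0.14,-0.03,0],[0,-0.14,-0.03,0]]'
python3 - <<'E'
from h import *;from station import env
for n in("top","scene"):
    s=env.observe();go(s,(557.2,-17.8,200),-15)
    c=env.capture(n);pickle.dump(c,open(n+"6.pkl","wb"))
crop(load("top6.pkl"),300,168,386,232,9,"pics/ta.png");crop(load("scene6.pkl"),280,120,370,240,4.8,"pics/sa.png")
E
```

```text
clock: 18.75
eef_pos: [557.2, -18.2, 248.5]
ee_rot: [0.001, 0.793, 0.609, 0.001]
contact_force: [0.6, -0.1, -0.1]
width: 33.9
clock: 19.25
eef_pos: [420.7, 18.6, 277.6]
ee_rot: [0.002, 0.793, 0.609, 0.002]
contact_force: [0.6, -1.1, 0.3]
width: 34.5
t 19.25 at [420.7  18.6 277.6] jaw -15.0 tilt 0.27 F [ 0.6 -1.1  0.3] w 34.5
shift [0.     0.1409 0.0783] turn 0.006
t 19.30 at [421.6  18.3 277.3] jaw -15.0 tilt 0.25 F [ 0.3 -0.1  0.4] w 34.0
shift [0.0002 0.1399 0.0779] turn 0.001
```

View pics/ta.png

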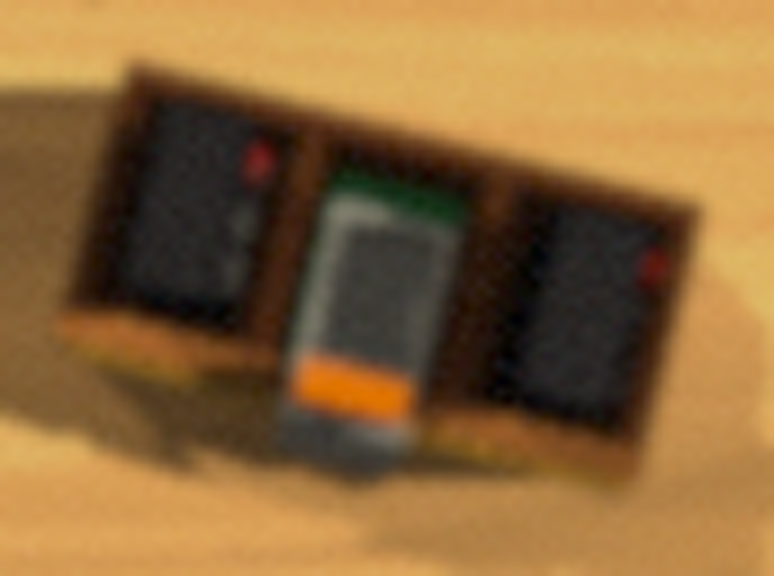

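View pics/sa.png

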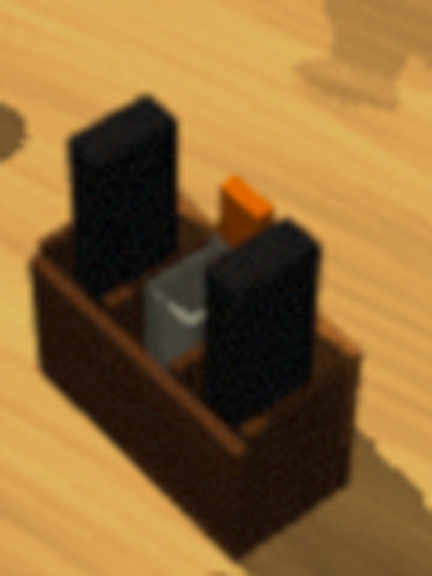

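```bash
python3 - <<'E'
from h import *
t=load("top6.pkl");k=10;u0,v0,u1,v1=325,180,355,226
im=cv2.resize(t["pixels"][v0:v1,u0:u1],None,fx=k,fy=k,interpolation=cv2.INTER_CUBIC)
hsv=cv2.cvtColor(im,cv2.COLOR_RGB2HSV)
for lo in(150,180,210):
    m=cv2.inRange(hsv,(5,150,lo),(17,255,255))
    n,l,stt,ce=cv2.connectedComponentsWithStats(m);j=max(range(1,n),key=lambda i:stt[i,4]*(abs(ce[i][0]-130)<60))
    q=max(cv2.findContours((l==j).astype(np.uint8),0,1)[0],key=cv2.contourArea)
    r=cv2.minAreaRect(q);bx=(cv2.boxPoints(r)+.5)/k-.5+[u0,v0]
    P=np.array([onz(t,x,133) for x in bx]);
    for i in range(2):
        e=P[i+1]-P[i];print(lo,"len %.1f ang %.1f"%(np.hypot(*e[:2]),np.degrees(np.arctan2(e[1],e[0]))))
    c=P.mean(0);print(c.round(1),"org x %.1f y %.1f"%(c[0]*.9659-c[1]*.2588-573.3,c[0]*.2588+c[1]*.9659-127.2))
crop(t,325,180,359,226,17,"pics/tb.png")
E
```

```text
150 len 61.5 ang -90.6
150 len 13.2 ang 179.2
[533.  -18.7 133. ] org x -53.6 y -7.3
180 len 61.5 ang -90.6
180 len 10.7 ang 179.2
[531.8 -18.7 133. ] org x -54.8 y -7.6
210 len 5.8 ang -15.9
210 len 21.9 ang -105.9
[556.5 -17.3 133. ] org x -31.3 y 0.1
```

View pics/tb.png

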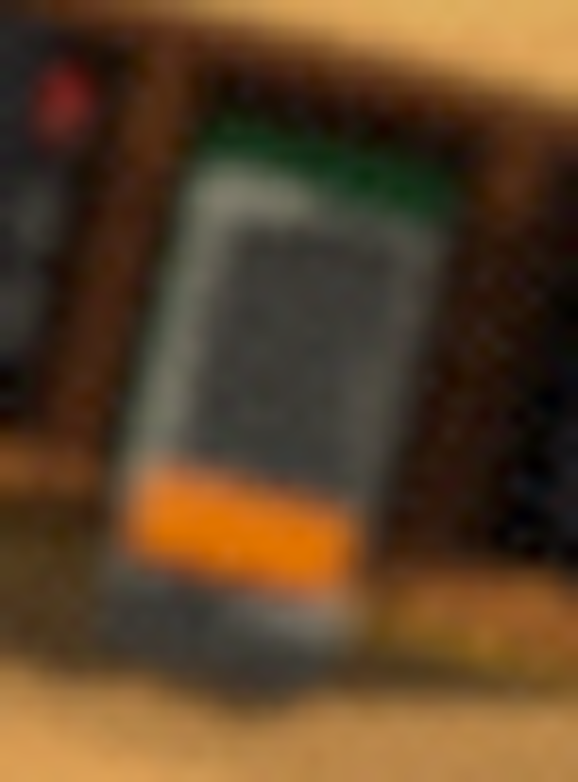

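```bash
python3 - <<'E'
from h import *;from station import env
s=env.observe();print(s["clock"],s["dq"].round(3),s["contact_force"].round(1))
print(env.hand_in())
E
```

```text
19.35 [-0.007  0.037 -0.013 -0.002 -0.003 -0.001] [-0.1 -0.3 -0. ]
the job is handed in; nothing more can be done
None
```

The small caddy is hanging in the middle (green-pad) slot of the right-hand organiser, and I handed the job in at 19.35 s. `hand_in` gave no verdict.

**What I did**
- I picked the caddy up by its orange tab and lowered it into the slot. I found the slat's inner face by touch.
- While it was in the slot I moved it 3.5 mm to each side. There was no clear contact; the largest sideways force was about 1 N, near the noise.
- I then pressed down until it hit a hard stop. The tool stayed at z = 106.0 mm while the measured upward force rose from 4.7 to 15.2 N. That is about 16.6 N of downward push with the caddy's weight added. It is over the 13 N called plenty, but below the 20 N limit.
- I eased off, opened the fingers and withdrew.

**Last checks**
- **Position:** the last top view puts the tab 0.1 mm from the slot's middle and at x = -31.3 mm in the organiser's frame.
- **Squareness:** the caddy's x axis is at -15.9°, against about -15° for the organiser. Two looser colour masks gave meaningless results because they picked up the wood, so this and the position rest on the one clean mask. An eyeballed reading of the tab edge had first suggested nearly 6° of skew.
- **Rail:** it cannot be read directly. That it is pressed back far enough is inferred from the hard stop, and from the brass looking pushed in on both sides of the lip.
- **Upright:** I judged this by eye and from where the tab's top sits, not by measuring a tilt.
- **Other objects:** the remotes look unmoved in the before and after crops. I did not measure the tin or the torch again; the arm did not go near them.

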